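# Index a specimen turret the shorter way and lock it with its pin

### The arm

A 6-joint arm with a two-finger parallel gripper is mounted at the origin on the work surface. World frame = base frame: x ahead of the robot, y to its left, z up, the work surface at z = 0. Lengths are in m, angles in rad, forces in N, time in s.
With the tool pointing down it reaches from about 0.25 to 0.725 m from the base axis. Payload 9.7 kg.
Tool frame: the origin (TCP) lies midway between the tips of the shut fingers; the grasp point (between the pads) lies 19 mm behind it; z points along the fingers, y is the direction in which the jaws open and shut (so a half turn about z gives the same grasp; the last joint's range is limited). The gripper opens to 85 mm and grips with 20 to 120 N. Pads are 22 mm wide; open, the fingers measure 114 mm over their backs; the gripper's body (76 mm by 85 mm) begins 54 mm behind the grasp point. The pads swing forward as they close: fully open they stand 13 mm farther back than shut.
Start: joints at [-1.15, 0.087, 0.176, 1.66, 0, 1.571], TCP at [0.225, -0.502, 0.231] pointing down, gripper open.
Joint ranges: [-3.13, 3.13], [-0.85, 1.81], [-1.15, 1.24], [-2.2, 2.28], [-1.44, 1.52], [-3.14, 3.14]. Speed limits (rad/s): [2.22, 2.22, 2.57, 3.14, 3.14, 3.14].

### API

Orientations are given as [roll, pitch, yaw] about the fixed x, y, z axes, in that order (R = Rz(yaw) Ry(pitch) Rx(roll)).
In Python, from cell import manip, read_camera, close_job gives the robot as it stands.
- The arm moves only by the tool carry_out, never from a script. Its argument "series" is a list of rows, each a list of 7 numbers: the shift along the tool's x, y, z in cm, then the turn, a rotation vector about the tool's x, y, z in degrees, then the closure, from -1 (fully open) to 1 (shut). In form: [[x, y, z, ax, ay, az, gripper], ...]. A call has 1 to 8 rows; each row is the pose to reach, as a shift and turn from the pose measured when the call began, along the tool's axes at that moment; what a row does not reach only later rows make up. A row lasts 1/10 s, in which the tool goes at most 50 mm and 8.59 degrees, less where a joint would pass 70% of its speed; a pose out of reach is approached as far as the arm can. A call with a gripper value outside its range is refused whole. The fingers move at their own pace and stop on an object; "grip_force" is the grip in N (left out, the last holds). Time passes only in rows, so rows that repeat a pose let the fingers close. It gives the time, the measured TCP pose, the force and the opening at its end, in the units of the state.
- manip.get_state(): the state, without advancing time (a new reading comes with each control period).
- read_camera(name): name is "scene" or "top" or "wrist"; returns a dict with "pixels" (420x560x3 uint8, red, green, blue), "z_map" (420x560 float32, m along the optical axis (not along the pixel's ray), 0 where there is no reading), "camera_matrix" (3x3 intrinsics, pixels), "rvec" (rotation vector, rad) and "tvec" (3), from world to camera coordinates, as OpenCV has them. Camera axes: x right, y down, z forward; pixel columns grow to the right and rows downward; lengths in m; the calibration is good to about 2 mm. A picture is of the moment at which its call begins.
- close_job(): hands the job in, once; it reports no verdict.
The state is a dict: "time_s": time; "joint_pos": joint angles; "dq": joint speeds; "tau": joint torques, N m; "tool_pos": TCP position; "tool_rot": TCP orientation; "contact_force": force on the tool from outside, world axes, zero at the start; "wrist_torque": the same for the moment, N m; "width": opening from 0.0 (shut) to 1.0 (fully open).
Only numpy, scipy, OpenCV 4.12 (cv2) and the standard library are available. Lean on these libraries where they do the work, as an engineer would, in place of code of your own. Each camera call takes 0.05 s, during which the arm holds its last target.

### The job

Turn the specimen turret the shorter way round to bring its red lug to the green post, and lock it there with the black-headed index pin, which is parked in the grey block: the pin goes down through the hole in the red lug and on into the hole of the index plate beneath, until its head sits fully home on the lug. That lower hole is only roughly in line with the post, so feel for it gently, never forcing pin or turret; let go of the pin when it is home, and leave the glassware and the stub box where they stand.

Things in the scene. Friction and masses are not known exactly. Their poses are not given: they have to be found in the camera images.
- stand: Fixed turret stand. Black base plate 150 (x) x 270 (y) x 12 mm; origin at the centre of its underside, on the vertical turret axis. It carries the fixed index plate (plate_top) and above that the turret. All heights given elsewhere are above this origin. Pin and fingers should bear on stand, plate or turret gently, well under 25 N.
- plate_top (a point): Point on the turret axis level with the top (48 mm up) of the fixed square dark steel index plate, 158 mm wide, 14 mm thick. It has 2 through holes, 11.5 mm wide, 64 mm from the axis, opposite each other, one by each post. The plate is clamped askew: each hole lies up to 11.5 degrees (13 mm) either side of the axis-to-post line, by an amount not measured; it is to be felt (or seen when uncovered).
- turret (a joint): Turret angle about the stand's axis, rad, counter-clockwise from above, endless. At 0 the red lug points to the stand's -x, at +1.571 to its -y post, at -1.571 to its +y post. It starts within 1 rad of 0; the shorter way to either post stays within 2 rad of 0, and passing 2.3 rad either way is the longer way. Light friction, about 0.08 N m; it stays where left.
- lug_hole (a point): Centre of the upper rim of the hole in the turret's red lug, 64 mm from the axis, 62 mm up. Through hole 11.5 mm wide in a lug 34 (radial) x 30 x 12 mm, 2 mm clear of the index plate below. The lug turns with the turret, an aluminium disc 90 mm wide, top 62 mm up, with six small specimen stubs reaching 67 mm up.
- green_post: Fixed post with a green cap, 24 mm wide, 30 mm high, on the stand's base plate 112 mm from the turret axis, on the stand's +y or -y side (it varies). Origin: centre of its underside, 12 mm up. It marks the place where the red lug belongs.
- white_post: The same post with a white cap, on the opposite side of the stand: not the place wanted.
- pin: Loose index pin, about 80 g, point down. Steel shank 10 mm wide, 26 mm long, its last 5 mm tapering to 8 mm; above it a round black head 20 mm wide, 36 mm high, to grip. Origin: centre of the tip's end; z up to the head (shoulder at 26, top at 62 mm). Home: shoulder on the lug, tip 36 mm up. On the plate beside a hole: tip 48 mm up, head 12 mm proud.
- park: Fixed grey parking block, 56 x 56 x 34 mm, with a vertical through hole 12.5 mm wide in the middle, in which the pin starts, upright, its shoulder on the block's top and its tip 8 mm above the bench. Origin: centre of its underside.
- vial: Bystander: small clear glass jar with a white cap, 26 mm wide, 50 mm high; origin at the centre of its underside. Leave it.
- reagent: Bystander: amber glass bottle with a blue cap, 48 mm wide, 90 mm high; origin at the centre of its underside. Leave it.
- stub_box: Bystander: open white box with six compartments of specimen stubs, 70 x 100 x 22 mm; origin at the centre of its underside. Leave it.
Things that resemble listed ones, but are neither listed nor needed, are in the scene too. What is shaped like the pin but orange or pink is not meant.

How it is judged:
At the end, for the whole second after the job is handed in: The pin stands upright (0.12 rad), at rest, through the lug's hole (within 4 mm) and fully home (tip under 38.5 mm above the stand's origin, shoulder within 2.5 mm of the lug), its axis within 56 mm of the green post's; turret at rest (z of pin in the frame of stand below 0.0385 m and horizontal distance between pin and lug_hole below 0.004 m and horizontal distance between pin and green_post below 0.056 m and angle between pin's own z axis and vertical below 0.12 rad and linear speed of pin below 0.02 m/s and velocity of joint turret between -0.05 and 0.05 rad/s); the robot touches nothing.
It fails at once if the turret is turned the longer way round (more than 2.3 rad either way from its zero) (value of joint turret above 2.3 rad or value of joint turret below -2.3 rad).
It fails at once if the pin is forced: it bears on the stand, index plate or turret with more than 25 N (contact force between pin and stand above 25 N).
It fails at once if the fingers press on the stand, index plate or turret with more than 25 N (contact force between the fingers and stand above 25 N).
It fails at once if the glass jar, the amber bottle or the stub box is moved by more than 20 mm (distance of any of vial, reagent, stub_box from where it was at the start of the episode above 0.02 m).
It also fails if it takes over 61 s, if anything falls off the work surface, if the arm or the gripper's body presses on something with over 40 N, if the wrist force passes 120 N, or if a joint passes its speed limit or range.

## Working session

There is one attempt and no reset: what is moved stays moved. The work goes in short steps, Python scripts to look and compute and a tool call to move; the robot and the scene stay as the last step left them, time stands still between calls to the robot, and variables do not carry over. Pictures are saved under pics/ and viewed, and the job is handed in when it is done.

Besides the shell and the picture viewer there is one more tool, called as name([rows], argument=value, ...), one row to a line, values as JSON. carry_out: Moves the arm, as the interface text tells. Its arguments: {"type":"object","properties":{"series":{"type":"array"},"grip_force":{"type":"number"}},"required":["series"]}

```bash
ls; mkdir -p pics; cat > h.py <<'E'
import numpy as np,cv2
from cell import manip, read_camera, close_job
def save(n,c,crop=None,s=1):
    im=c["pixels"]
    if crop: im=im[crop[1]:crop[3],crop[0]:crop[2]]
    im=cv2.resize(im,None,fx=s,fy=s,interpolation=cv2.INTER_CUBIC)
    cv2.imwrite("pics/"+n,im[:,:,::-1])
def pts(c,px,depth=True,z=None):
    K=np.array(c["camera_matrix"]);R,_=cv2.Rodrigues(np.array(c["rvec"],float));t=np.array(c["tvec"],float).reshape(3)
    o=-R.T@t
    out=[]
    for u,v in px:
        d=R.T@np.linalg.solve(K,[u,v,1.])
        if z is None: out.append(o+d*c["z_map"][int(round(v)),int(round(u))])
        else: out.append(o+d*(z-o[2])/d[2])
    return np.array(out)
def cloud(c):
    K=np.array(c["camera_matrix"]);R,_=cv2.Rodrigues(np.array(c["rvec"],float));t=np.array(c["tvec"],float).reshape(3)
    v,u=np.mgrid[0:420,0:560]
    d=np.stack([u,v,np.ones_like(u)],-1)@np.linalg.inv(K).T*c["z_map"][...,None]
    return (d-t)@R
E
python3 - <<'E'
from h import *
print(manip.get_state())
for n in["scene","top","wrist"]:
    c=read_camera(n); save(n+"0.png",c); np.savez(n+"0.npz",**c)
    R,_=cv2.Rodrigues(np.array(c["rvec"],float));print(n,-R.T@np.array(c["tvec"]).reshape(3),c["camera_matrix"][0])
E
```

```text
pics
{'time_s': 0.0, 'joint_pos': array([-1.14999503e+00,  8.74534054e-02,  1.75138931e-01,  1.65981839e+00,
        8.38409858e-06,  1.57082818e+00]), 'dq': array([ 9.04568830e-06, -3.85623233e-04, -1.40687030e-03,  8.54376249e-04,
       -5.88423424e-04, -4.26162294e-04]), 'tau': array([-8.89041730e-04, -5.20394969e+01,  4.64799929e+01,  1.64119672e-02,
       -5.72238790e-07, -1.84013615e-06]), 'tool_pos': array([ 0.22457637, -0.50180267,  0.23058921]), 'tool_rot': array([-3.14025612e+00, -8.34151315e-06,  4.20769427e-01]), 'contact_force': array([ 0.35742693, -0.01123829,  0.15813056]), 'wrist_torque': array([0.00607113, 0.00122745, 0.04102951]), 'width': 1.003093202590008}
scene [1.29951492 0.09201773 0.66827622] [424.05379825   0.         283.68448471]
top [0.4851277  0.0162974  0.88041054] [402.60180171   0.         282.38510147]
wrist [ 0.29360126 -0.47041813  0.37250801] [314.45838861   0.         285.0918192 ]
```

View pics/scene0.png

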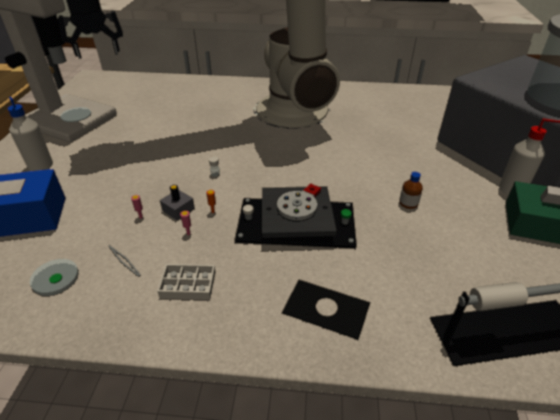

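View pics/top0.png

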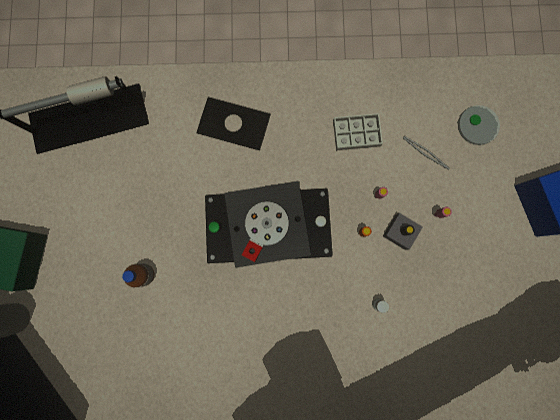

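View pics/wrist0.png

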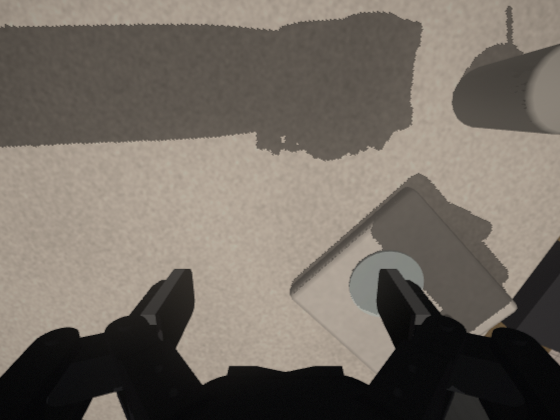

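The top view shows the stand at (267,224), with the green post left at (214,227), the white post right at (320,221) and the red lug at (252,251). The pin is in the grey block at (405,230). Candidates for the pin are the black-headed one at (409,230) and three orange/pink look-alikes at (382,191), (366,231) and (444,211). The description points to the black one, so I'll check it in a close crop.

```bash
python3 - <<'E'
from h import *
c=dict(np.load("top0.npz"))
a=cv2.resize(c["pixels"][175:275,195:345],None,fx=5,fy=5,interpolation=cv2.INTER_CUBIC)
cv2.imwrite("pics/t1.png",a[:,:,::-1])
save("t2.png",c,(350,170,460,260),5)
P=cloud(c)
for n,(u,v) in dict(green=(214,227),white=(320,221),pin=(409,230),lug=(252,251),block=(395,230),plate=(285,200),disc=(267,217)).items(): print(n,P[v,u])
hsv=cv2.cvtColor(c["pixels"],cv2.COLOR_RGB2HSV)
def cen(m,box):
    k=np.zeros_like(m);k[box[1]:box[3],box[0]:box[2]]=1;v,u=np.nonzero(m&(k>0));return u.mean(),v.mean(),len(u)
g=cen((hsv[...,0]>45)&(hsv[...,0]<75)&(hsv[...,1]>120),(200,210,230,245));print("green",g)
w=cen((c["pixels"].min(2)>150),(312,212,332,232));print("white",w)
print(pts(c,[g[:2],w[:2]],z=.042))
r=cen(((hsv[...,0]<8)|(hsv[...,0]>172))&(hsv[...,1]>150),(235,235,270,270));print("red",r,pts(c,[r[:2]],z=.062))
E
```

```text
green [0.55902112 0.16490037 0.04307343]
white [ 0.56660933 -0.05662367  0.04338603]
pin [ 0.54176298 -0.23211139  0.07111766]
lug [0.50734716 0.08583851 0.04620593]
block [ 0.54511979 -0.21459664  0.03248346]
plate [0.61181979 0.01540275 0.04840845]
disc [0.57475969 0.05273268 0.06816533]
green (np.float64(213.6875), np.float64(226.78125), 96)
white (np.float64(321.0), np.float64(225.0), 1)
[[ 0.55958915  0.16574533  0.042     ]
 [ 0.55831478 -0.05854819  0.042     ]]
red (np.float64(251.4977973568282), np.float64(250.8590308370044), 227) [[0.50723247 0.08553541 0.062     ]]
```

View pics/t1.png

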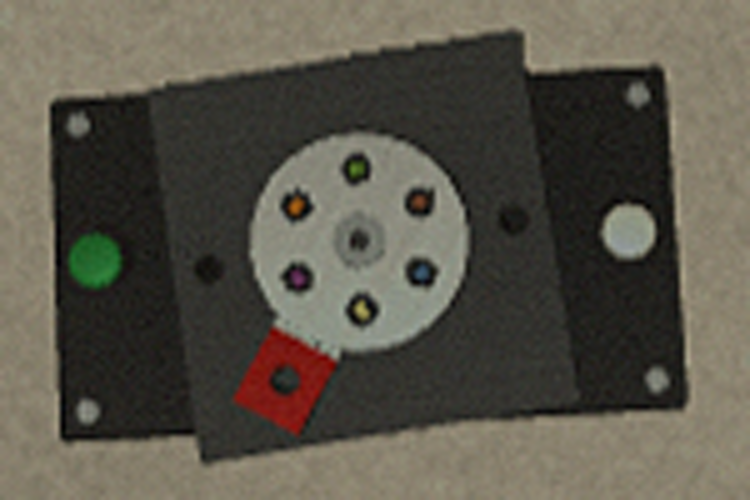

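View pics/t2.png

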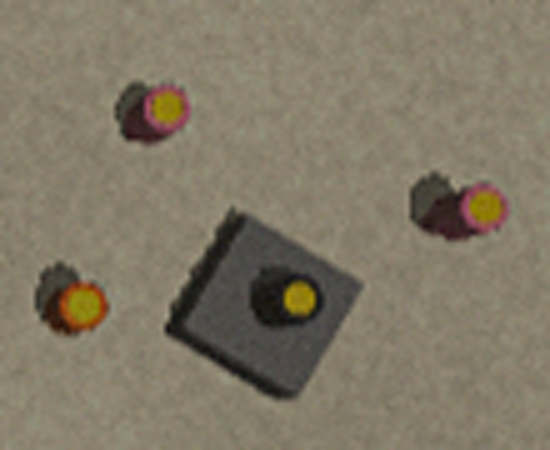

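The crop confirms the black-headed pin in the grey block; the other three have orange or pink heads. Both plate holes are uncovered, and the one by the green post is at about full-image (236.6,228.6). Next I'll measure the geometry.

```bash
python3 - <<'E'
from h import *
c=dict(np.load("top0.npz"))
up=lambda p,o,s=5:((p[0]+.5)/s-.5+o[0],(p[1]+.5)/s-.5+o[1])
g=cv2.cvtColor(c["pixels"],cv2.COLOR_RGB2GRAY).astype(float)
def dark(p,r=5):
    u0,v0=int(round(p[0])),int(round(p[1]))
    s=g[v0-r:v0+r+1,u0-r:u0+r+1];b=np.median(s);w=np.clip(b-8-s,0,None)
    vv,uu=np.mgrid[v0-r:v0+r+1,u0-r:u0+r+1];return (w*uu).sum()/w.sum(),(w*vv).sum()/w.sum()
o=(195,175)
hl=dark(up((208,268),o));hr=dark(up((513,220),o));lh=up((286,380),o);gp=up((95,260),o);wp=up((628,231),o);ax=up((358,240),o)
print(hl,hr)
HL,HR=pts(c,[hl,hr],z=.048);LH=pts(c,[lh],z=.062)[0];G,W=pts(c,[gp,wp],z=.042);A=pts(c,[ax],z=.067)[0]
print("holes",HL,HR,"mid",(HL+HR)/2,np.linalg.norm(HL-HR))
print("posts",G,W,"mid",(G+W)/2,np.linalg.norm(G-W)); print("hub",A,"lug",LH)
C=((HL+HR)/2+(G+W)/2)[:2]/2
for n,p in dict(HL=HL,G=G,LH=LH).items(): d=p[:2]-C;print(n,np.hypot(*d),np.degrees(np.arctan2(d[1],d[0])))
# pin top, yellow
hsv=cv2.cvtColor(c["pixels"],cv2.COLOR_RGB2HSV)
m=(hsv[...,0]>18)&(hsv[...,0]<35)&(hsv[...,1]>150)&(hsv[...,2]>90);m[:, :402]=0;m[:,418:]=0;m[:222]=0;m[238:]=0
v,u=np.nonzero(m);print("pin px",u.mean(),v.mean(),len(u),pts(c,[(u.mean(),v.mean())],z=.070))
print("block corners",pts(c,[up(p,(350,170)) for p in [(243,213),(362,287),(295,397),(183,323)]],z=.034))
E
```

```text
(np.float64(236.1576354679803), np.float64(228.42118226600985)) (np.float64(297.0), np.float64(218.75776397515529))
holes [0.55460433 0.11801003 0.048     ] [ 0.57190828 -0.00864076  0.048     ] mid [0.56325631 0.05468463 0.048     ] 0.12782742217242216
posts [0.55997336 0.16592871 0.042     ] [ 0.5671546  -0.05717613  0.042     ] mid [0.56356398 0.05437629 0.042     ] 0.2232203859724991
hub [0.56349757 0.05459866 0.067     ] lug [0.50774077 0.08491734 0.062     ]
HL 0.06408742226021831 97.89760152253722
G 0.1114512526004529 91.76708874725786
LH 0.06342272232541683 151.37227704431965
pin px 409.5 229.5 32 [[ 0.54282481 -0.23351924  0.07      ]]
block corners [[ 0.582484   -0.22308864  0.034     ]
 [ 0.5500617  -0.27113176  0.034     ]
 [ 0.50470304 -0.24021379  0.034     ]
 [ 0.53660495 -0.19526204  0.034     ]]
```

```bash
cat >> h.py <<'E'
from scipy.spatial.transform import Rotation as Ro
def rel(p,yaw=1.5708):
    s=manip.get_state();R=Ro.from_euler('xyz',s["tool_rot"]);T=Ro.from_euler('xyz',[np.pi,0,yaw])
    print("t",s["time_s"],"pos",s["tool_pos"].round(4),"rot",s["tool_rot"].round(4),"F",s["contact_force"].round(2),"M",s["wrist_torque"].round(2),"w",round(s["width"],3))
    print("shift cm",(R.inv().apply(np.array(p)-s["tool_pos"])*100).round(2),"turn",np.degrees((R.inv()*T).as_rotvec()).round(2))
E
python3 -c "
from h import *
rel([.543,-.233,.18])"
```

```text
t 0.15 pos [ 0.2246 -0.5019  0.2307] rot [-3.1405  0.      0.4208] F [0.36 0.95 0.52] M [ 0.   -0.02  0.01] w 0.998
shift cm [ 40.04 -11.53   5.08] turn [-5.000e-02 -3.000e-02 -6.589e+01]
```

carry_out([
  [5, -1.4, 0.6, 0, 0, -8.2, -0.1],
  [10, -2.9, 1.3, 0, 0, -16.5, -0.1],
  [15, -4.3, 1.9, 0, 0, -24.7, -0.1],
  [20, -5.8, 2.5, 0, 0, -33, -0.1],
  [25, -7.2, 3.2, 0, 0, -41.2, -0.1],
  [30, -8.6, 3.8, 0, 0, -49.4, -0.1],
  [35, -10.1, 4.4, 0, 0, -57.7, -0.1],
  [40, -11.5, 5.1, 0, 0, -65.9, -0.1],
])

```text
time_s: 0.95
tool_pos: [0.5292, -0.2441, 0.1821]
tool_rot: [-3.141, -0.001, 1.577]
contact_force: [0.1, -1.6, -0.2]
width: 0.552
```

carry_out([
  [0, 0, 0, 0, 0, 0, -0.1],
])

```text
time_s: 1.05
tool_pos: [0.532, -0.2402, 0.18]
tool_rot: [-3.14, -0.003, 1.587]
contact_force: [-0.4, -0.4, 0.4]
width: 0.547
```

```bash
python3 -c "
from h import *
rel([.543,-.233,.18])
c=read_camera('wrist');np.savez('w1.npz',**c);save('w1.png',c)
rel([.543,-.233,.18])"
```

```text
t 1.05 pos [ 0.532  -0.2402  0.18  ] rot [-3.1398e+00 -2.7000e-03  1.5867e+00] F [-0.35 -0.43  0.42] M [ 0.01  0.01 -0.01] w 0.547
shift cm [0.71 1.11 0.  ] turn [-0.11 -0.15  0.91]
t 1.1 pos [ 0.5306 -0.2417  0.1806] rot [-3.1393e+00 -2.0000e-03  1.5822e+00] F [-0.06 -0.04  0.43] M [0.07 0.04 0.  ] w 0.546
shift cm [0.86 1.25 0.06] turn [-0.13 -0.11  0.65]
```

View pics/w1.png

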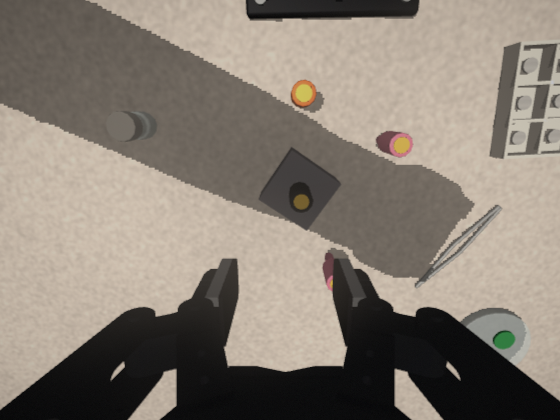

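```bash
python3 -c "
from h import *
c=read_camera('wrist');np.savez('w1.npz',**c)
hsv=cv2.cvtColor(c['pixels'],cv2.COLOR_RGB2HSV)
m=(hsv[...,0]>18)&(hsv[...,0]<35)&(hsv[...,1]>120)&(hsv[...,2]>50);k=np.zeros(m.shape,bool);k[190:215,285:320]=1;m&=k
v,u=np.nonzero(m);print(u.mean(),v.mean(),len(u));p=pts(c,[(u.mean(),v.mean())],z=.07)[0];print(p)
R,_=cv2.Rodrigues(np.array(c['rvec'],float));print('cam',-R.T@np.array(c['tvec']).reshape(3))
rel([p[0],p[1],.095])"
```

```text
302.77435897435896 199.33333333333334 195
[ 0.54537019 -0.23116068  0.07      ]
cam [ 0.53036326 -0.16592319  0.32262719]
t 1.15 pos [ 0.5296 -0.2431  0.1813] rot [-3.1397e+00 -1.3000e-03  1.5786e+00] F [ 0.87 -0.5  -0.06] M [-0.04  0.02  0.03] w 0.55
shift cm [1.17 1.61 8.63] turn [-0.11 -0.08  0.45]
```

carry_out([
  [1.1, 1.5, 2, 0, 0, 0.4, -0.1],
  [1.1, 1.5, 5, 0, 0, 0.4, -0.1],
  [1.1, 1.5, 8, 0, 0, 0.4, -0.1],
  [1.1, 1.5, 8, 0, 0, 0.4, -0.1],
  [1.1, 1.5, 8, 0, 0, 0.4, -0.1],
  [1.1, 1.5, 8, 0, 0, 0.4, -0.1],
])

```text
time_s: 1.75
tool_pos: [0.5447, -0.2329, 0.1035]
tool_rot: [3.141, -0.0, 1.57]
contact_force: [0.2, 0.3, 0.3]
width: 0.551
```

```bash
python3 -c "
from h import *
c=read_camera('wrist');np.savez('w2.npz',**c);save('w2.png',c)
rel([.544,-.232,.038])"
```

```text
t 1.8 pos [ 0.5449 -0.2327  0.1035] rot [ 3.1408e+00 -1.0000e-04  1.5706e+00] F [ 0.2  -0.12  0.41] M [-0.01 -0.01  0.01] w 0.548
shift cm [ 0.07 -0.09  6.55] turn [ 0.05 -0.01 -0.01]
```

View pics/w2.png

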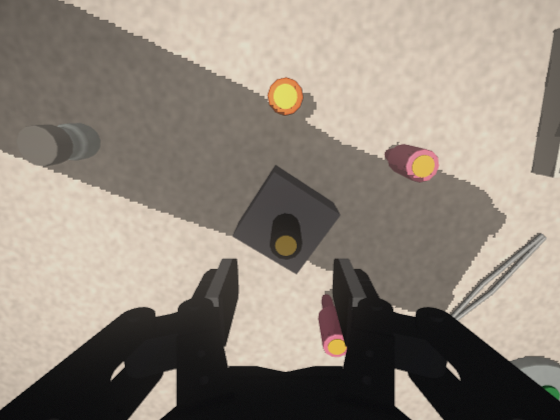

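```bash
python3 -c "
from h import *
c=dict(np.load('w2.npz'))
hsv=cv2.cvtColor(c['pixels'],cv2.COLOR_RGB2HSV)
m=(hsv[...,0]>18)&(hsv[...,0]<35)&(hsv[...,1]>120)&(hsv[...,2]>50);k=np.zeros(m.shape,bool);k[228:262,268:305]=1;m&=k
v,u=np.nonzero(m);print(u.mean(),v.mean(),len(u));p=pts(c,[(u.mean(),v.mean())],z=.07)[0];print(p)
rel([p[0],p[1],.038])"
```

```text
285.5 245.13352272727272 352
[ 0.54535591 -0.2310549   0.07      ]
t 1.8 pos [ 0.5449 -0.2327  0.1035] rot [ 3.1408e+00 -1.0000e-04  1.5706e+00] F [ 0.2  -0.12  0.41] M [-0.01 -0.01  0.01] w 0.548
shift cm [0.17 0.04 6.55] turn [ 0.05 -0.01 -0.01]
```

Wrist says the pin is at (0.5454,-0.2311), top says (0.543,-0.2335). I'll take the middle along y and let the grip centre x.

carry_out([
  [0.1, 0, 2.5, 0, 0, 0, -0.1],
  [0.1, 0, 5, 0, 0, 0, -0.1],
  [0.1, 0, 6.5, 0, 0, 0, -0.1],
  [0.1, 0, 6.5, 0, 0, 0, -0.1],
  [0.1, 0, 6.5, 0, 0, 0, 0.1],
  [0.1, 0, 6.5, 0, 0, 0, 0.3],
])

```text
time_s: 2.4
tool_pos: [0.5457, -0.2321, 0.0401]
tool_rot: [3.139, 0.001, 1.571]
contact_force: [0.3, -0.5, 0.3]
width: 0.353
```

carry_out([
  [0, 0, 0, 0, 0, 0, 0.45],
  [0, 0, 0, 0, 0, 0, 0.6],
  [0, 0, 0, 0, 0, 0, 1],
  [0, 0, 0, 0, 0, 0, 1],
  [0, 0, 0, 0, 0, 0, 1],
], grip_force=35)

```text
time_s: 2.9
tool_pos: [0.5464, -0.2324, 0.0417]
tool_rot: [3.137, 0.002, 1.571]
contact_force: [-0.2, 0.4, 7.0]
width: 0.222
```

carry_out([
  [0, 0, -0.5, 0, 0, 0, 1],
  [0, 0, -1.5, 0, 0, 0, 1],
  [0, 0, -3, 0, 0, 0, 1],
  [0, 0, -6, 0, 0, 0, 1],
  [0, 0, -10, 0, 0, 0, 1],
  [0, 0, -14, 0, 0, 0, 1],
  [0, 0, -14, 0, 0, 0, 1],
  [0, 0, -14, 0, 0, 0, 1],
])

```text
time_s: 3.7
tool_pos: [0.5463, -0.2324, 0.1835]
tool_rot: [3.134, 0.003, 1.57]
contact_force: [-0.9, 0.7, -1.1]
width: 0.216
```

```bash
python3 -c "
from h import *
rel([.544,-.232,.038])
for n in ['wrist','scene','top']:
  c=read_camera(n);np.savez(n+'3.npz',**c);save(n+'3.png',c)
rel([.544,-.232,.038])
"
```

```text
t 3.7 pos [ 0.5463 -0.2324  0.1835] rot [3.1341e+00 2.8000e-03 1.5705e+00] F [-0.88  0.67 -1.11] M [ 0.02 -0.01  0.  ] w 0.216
shift cm [ 0.08 -0.34 14.55] turn [ 0.43  0.16 -0.02]
t 3.85 pos [ 0.5453 -0.232   0.1805] rot [3.1385e+00 9.0000e-04 1.5705e+00] F [-0.13  0.35 -0.4 ] M [-0.03 -0.02  0.02] w 0.219
shift cm [ 1.000e-02 -1.700e-01  1.425e+01] turn [ 0.18  0.05 -0.02]
```

View pics/wrist3.png

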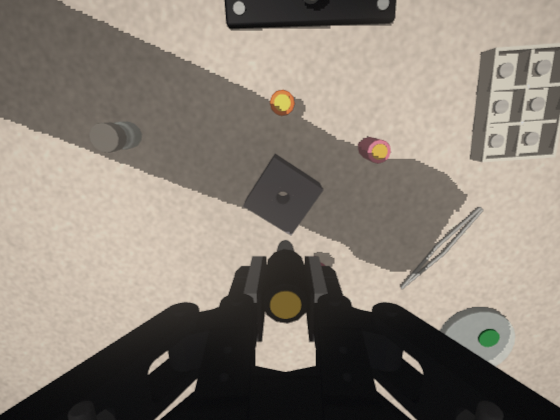

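View pics/scene3.png

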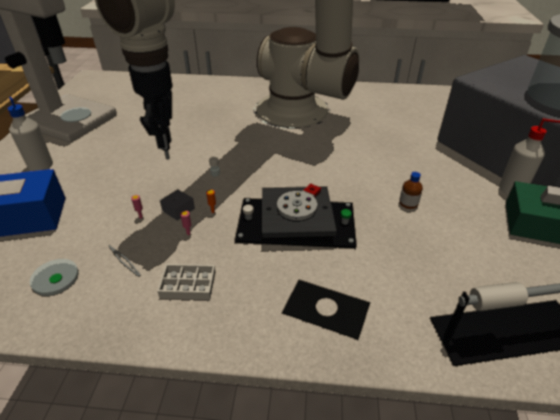

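```bash
python3 -c "
from h import *
c=read_camera('wrist');np.savez('w4.npz',**c);save('w4.png',c,(220,170,350,330),4.9)
s=manip.get_state();T=s['tool_pos'];print(T,s['tool_rot'])
hsv=cv2.cvtColor(c['pixels'],cv2.COLOR_RGB2HSV)
m=(hsv[...,0]>18)&(hsv[...,0]<35)&(hsv[...,1]>120)&(hsv[...,2]>50);k=np.zeros(m.shape,bool);k[285:325,265:308]=1;m&=k
v,u=np.nonzero(m);print(u.mean(),v.mean(),len(u));p=pts(c,[(u.mean(),v.mean())],z=T[2]+.0283)[0];print('cap',p,p-T)
E=pts(c,[(285,245)],z=T[2]-.0337)[0];print('tip',E-T)
print('park hole',pts(c,[(283,197)],z=.034))
"
```

```text
[ 0.54520964 -0.23192306  0.18034984] [3.13874999e+00 7.58891968e-04 1.57051554e+00]
285.1664315937941 304.4541607898449 709
cap [ 0.54558043 -0.23066655  0.20864984] [0.0003708  0.00125651 0.0283    ]
tip [ 0.00051152  0.00167607 -0.0337    ]
park hole [[ 0.54421317 -0.22901008  0.034     ]]
```

View pics/w4.png

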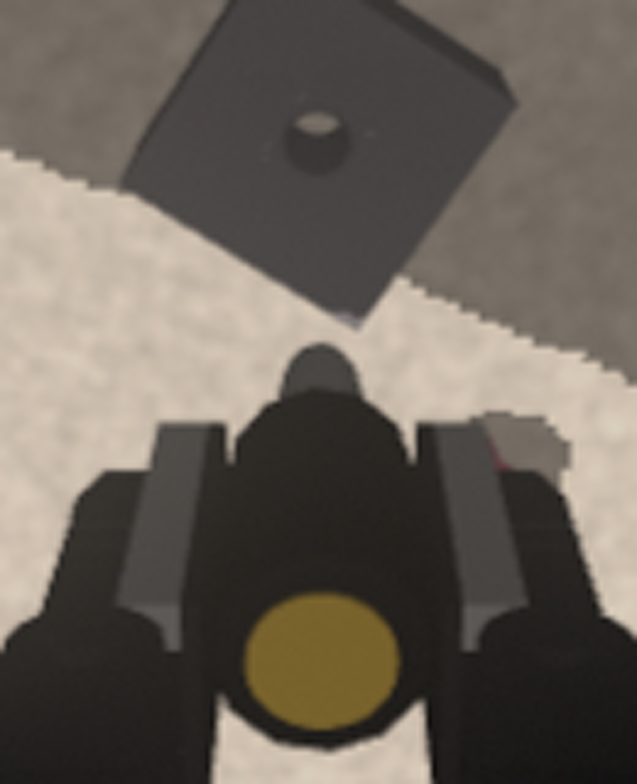

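carry_out([
  [3, -0.4, 0, 0, 0, 0, 1],
  [7, -0.9, 0, 0, 0, 0, 1],
  [11, -1.4, 0, 0, 0, 0, 1],
  [15.5, -1.8, 0, 0, 0, 0, 1],
  [20, -2.3, 0, 0, 0, 0, 1],
  [24.5, -2.7, 0, 0, 0, 0, 1],
  [28.5, -3.2, 0, 0, 0, 0, 1],
  [31.8, -3.5, 0, 0, 0, 0, 1],
])

```text
time_s: 4.7
tool_pos: [0.5092, 0.0881, 0.1791]
tool_rot: [3.14, 0.001, 1.571]
contact_force: [0.4, -0.4, -0.4]
width: 0.219
```

carry_out([
  [0.4, 0, 2, 0, 0, 0, 1],
  [0.4, 0, 4, 0, 0, 0, 1],
  [0.4, 0, 4, 0, 0, 0, 1],
  [0.4, 0, 4, 0, 0, 0, 1],
  [0.4, 0, 4, 0, 0, 0, 1],
])

```text
time_s: 5.2
tool_pos: [0.5096, 0.0918, 0.14]
tool_rot: [3.139, 0.001, 1.571]
contact_force: [0.4, -0.7, -1.2]
width: 0.224
```

```bash
python3 -c "
from h import *
rel([.510,.086,.13])
c=read_camera('wrist');np.savez('w5.npz',**c);save('w5.png',c);save('w5c.png',c,(220,170,350,330),4.9)
rel([.510,.086,.13])
"
```

```text
t 5.2 pos [0.5096 0.0918 0.14  ] rot [3.1395e+00 7.0000e-04 1.5710e+00] F [ 0.43 -0.7  -1.21] M [-0.04 -0.09 -0.03] w 0.224
shift cm [-0.58  0.04  1.  ] turn [0.12 0.04 0.01]
t 5.25 pos [0.5097 0.0918 0.1402] rot [3.1390e+00 6.0000e-04 1.5709e+00] F [-1.68 -0.18  0.76] M [-0.01 -0.05 -0.04] w 0.22
shift cm [-0.58  0.03  1.02] turn [0.15 0.04 0.01]
```

View pics/w5.png

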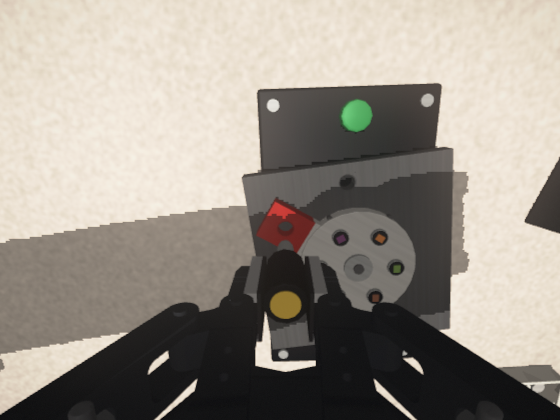

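View pics/w5c.png

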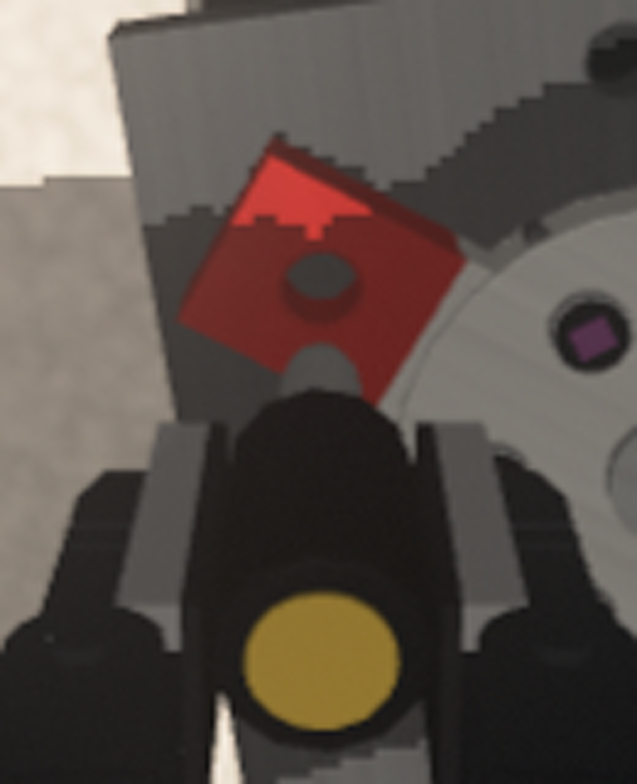

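```bash
python3 -c "
from h import *
c=dict(np.load('w5.npz'))
s=manip.get_state();T=s['tool_pos']
print('lug',pts(c,[(285.1,228.2)],z=.062)-T)
print('plate hole',pts(c,[(347,182.3)],z=.048)); print('green',pts(c,[(357,116)],z=.042)); print('hub',pts(c,[(358,268)],z=.062))
print('tip far edge',pts(c,[(285.3,239.7)],z=T[2]-.0337)-T)
print('lug',pts(c,[(285.1,228.2)],z=.062))
save('w5d.png',c,(320,160,380,205),10)
"
```

```text
lug [[ 0.00050232 -0.00354418 -0.07816149]]
plate hole [[0.55703256 0.12000912 0.048     ]]
green [[0.56266024 0.167887   0.042     ]]
hub [[0.56667044 0.05548378 0.062     ]]
tip far edge [[ 0.00049329  0.00524969 -0.0337    ]]
lug [[0.51022165 0.08824626 0.062     ]]
```

View pics/w5d.png

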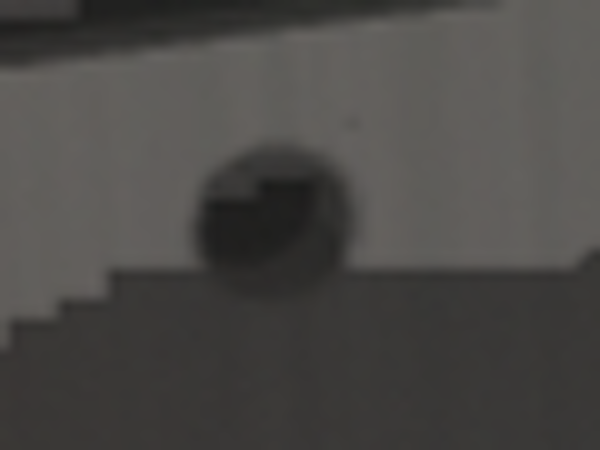

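carry_out([
  [-0.25, 0, 1, 0, 0, 0, 1],
  [-0.5, 0, 2.5, 0, 0, 0, 1],
  [-0.5, 0, 3.6, 0, 0, 0, 1],
  [-0.5, 0, 3.6, 0, 0, 0, 1],
  [-0.5, 0, 3.6, 0, 0, 0, 1],
  [-0.5, 0, 3.6, 0, 0, 0, 1],
])

```text
time_s: 5.85
tool_pos: [0.51, 0.0868, 0.1045]
tool_rot: [3.139, 0.001, 1.571]
contact_force: [-0.5, 1.9, -0.5]
width: 0.222
```

```bash
python3 -c "
from h import *
c=read_camera('wrist');np.savez('w6.npz',**c);save('w6c.png',c,(220,170,350,330),4.9)
rel([.5097,.087,.09])
"
```

```text
t 5.9 pos [0.5101 0.0869 0.1047] rot [3.1382e+00 5.0000e-04 1.5710e+00] F [-0.1  -0.67 -1.09] M [ 0.01 -0.   -0.03] w 0.224
shift cm [ 0.01 -0.04  1.47] turn [0.19 0.03 0.01]
```

View pics/w6c.png

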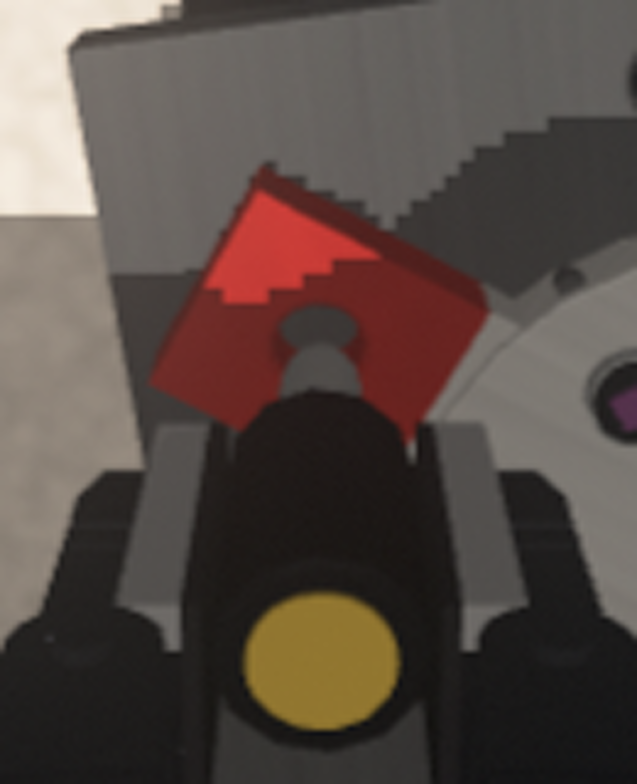

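```bash
python3 -c "
from h import *
c=dict(np.load('w6.npz'));T=manip.get_state()['tool_pos']
q=lambda x,y:(220+(x+.5)/4.9-.5,170+(y+.5)/4.9-.5)
print('far rim',pts(c,[q(319,304)],z=.062)-T, 'tipfar',pts(c,[q(320,343)],z=T[2]-.0337)-T, 'side rims',pts(c,[q(278,330),q(361,330)],z=.062)-T)
"
```

```text
far rim [[ 0.00021866  0.0070101  -0.04267907]] tipfar [[ 0.0003189  0.0052892 -0.0337   ]] side rims [[-0.0050379   0.0034608  -0.04267907]
 [ 0.00560543  0.00345059 -0.04267907]]
```

carry_out([
  [0, 0, 0.4, 0, 0, 0, 1],
  [0, 0, 0.8, 0, 0, 0, 1],
  [0, 0, 1.0, 0, 0, 0, 1],
  [0, 0, 1.2, 0, 0, 0, 1],
  [0, 0, 1.2, 0, 0, 0, 1],
])

```text
time_s: 6.4
tool_pos: [0.5099, 0.0868, 0.0923]
tool_rot: [3.139, 0.001, 1.571]
contact_force: [0.9, 0.4, -0.4]
width: 0.216
```

carry_out([
  [0, 0, 0.2, 0, 0, 0, 1],
  [0, 0, 0.4, 0, 0, 0, 1],
  [0, 0, 0.5, 0, 0, 0, 1],
  [0, 0, 0.5, 0, 0, 0, 1],
])

```text
time_s: 6.8
tool_pos: [0.5099, 0.0868, 0.0871]
tool_rot: [3.139, 0.001, 1.571]
contact_force: [-0.4, -0.9, -1.1]
width: 0.224
```

```bash
python3 -c "
from h import *
c=read_camera('wrist');np.savez('w7.npz',**c);save('w7c.png',c,(220,170,380,330),3.7)
rel([.5097,.087,.09])
C=np.array([.566,.0565]);off=np.array([.0004,.0013]);H=np.array([.557,.1203])
d=manip.get_state()['tool_pos'][:2]+off-C;r=np.hypot(*d);a0=np.arctan2(d[1],d[0]);h=H-C;a1=np.arctan2(h[1],h[0]);print(r,np.degrees([a0,a1]),np.hypot(*h))
T=manip.get_state()['tool_pos'][:2]
for a in np.linspace(a0,a1,15)[1:]:
  p=C+.0642*np.array([np.cos(a),np.sin(a)])-off-T;print('x %.2f y %.2f'%(p[1]*100,p[0]*100))
"
```

```text
t 6.85 pos [0.51   0.0868 0.0873] rot [3.1388e+00 6.0000e-04 1.5710e+00] F [-0.12 -0.05 -1.42] M [ 0.04 -0.02  0.01] w 0.222
shift cm [ 0.02 -0.02 -0.27] turn [0.16 0.03 0.01]
0.06400496666804437 [150.39495657  98.02949529] 0.06443166923183039
x 0.37 y 0.20
x 0.71 y 0.44
x 1.04 y 0.71
x 1.34 y 0.99
x 1.63 y 1.29
x 1.90 y 1.62
x 2.15 y 1.96
x 2.37 y 2.31
x 2.57 y 2.68
x 2.75 y 3.06
x 2.90 y 3.45
x 3.02 y 3.85
x 3.12 y 4.26
x 3.20 y 4.67
```

View pics/w7c.png

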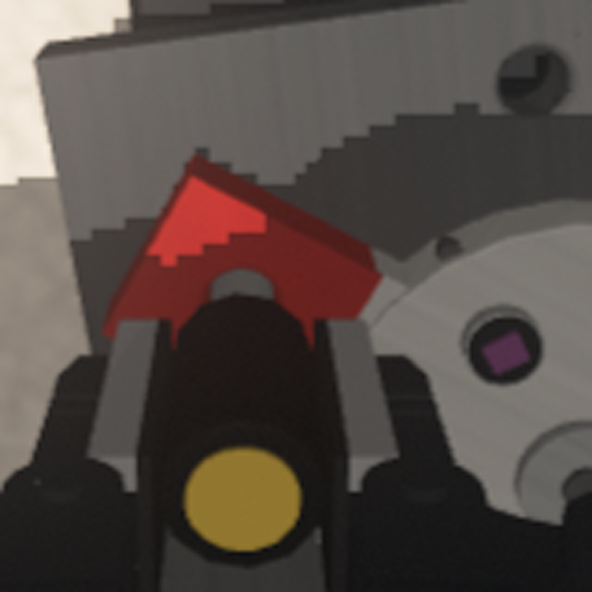

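The pin tip has entered the red lug hole (about (242,285) in the crop) with no measurable load. Now I'll sweep the lug clockwise with the pin.

carry_out([
  [0.19, 0.1, 0, 0, 0, 0, 1],
  [0.37, 0.2, 0, 0, 0, 0, 1],
  [0.71, 0.44, 0, 0, 0, 0, 1],
  [1.04, 0.71, 0, 0, 0, 0, 1],
  [1.34, 0.99, 0, 0, 0, 0, 1],
  [1.63, 1.29, 0, 0, 0, 0, 1],
  [1.9, 1.62, 0, 0, 0, 0, 1],
  [1.9, 1.62, 0, 0, 0, 0, 1],
])

```text
time_s: 7.65
tool_pos: [0.5265, 0.1063, 0.0872]
tool_rot: [3.139, 0.0, 1.571]
contact_force: [-0.9, 0.4, -1.4]
width: 0.217
```

```bash
python3 -c "
from h import *
c=read_camera('wrist');np.savez('w8.npz',**c);save('w8c.png',c,(220,170,380,330),3.7)
rel([.557-.0004,.1203-.0013,.0873])
"
```

```text
t 7.7 pos [0.5263 0.1062 0.0872] rot [3.1390e+00 1.0000e-04 1.5713e+00] F [-0.17  0.3  -1.7 ] M [ 0.06 -0.   -0.01] w 0.217
shift cm [ 1.28  3.03 -0.  ] turn [0.15 0.   0.03]
```

View pics/w8c.png

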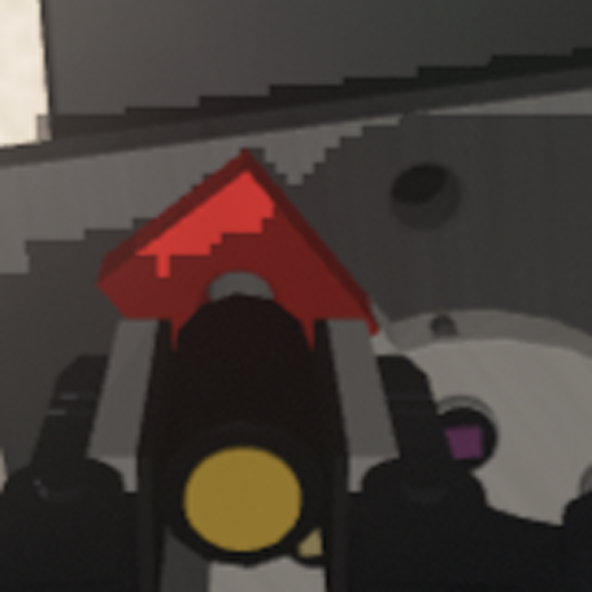

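```bash
python3 -c "
from h import *
c=dict(np.load('w8.npz'))
print(pts(c,[(334.5,222.3)],z=.048)); save('w8d.png',c,(310,205,360,240),12)
"
```

```text
[[0.5570617  0.12073762 0.048     ]]
```

View pics/w8d.png

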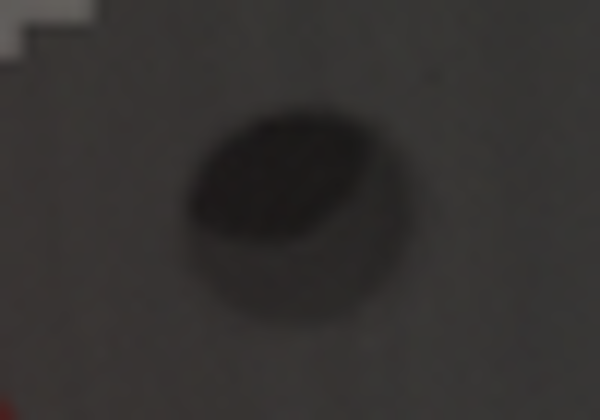

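carry_out([
  [0.21, 0.33, 0, 0, 0, 0, 1],
  [0.43, 0.68, 0, 0, 0, 0, 1],
  [0.63, 1.05, 0, 0, 0, 0, 1],
  [0.81, 1.43, 0, 0, 0, 0, 1],
  [0.96, 1.82, 0, 0, 0, 0, 1],
  [1.08, 2.22, 0, 0, 0, 0, 1],
  [1.19, 2.63, 0, 0, 0, 0, 1],
  [1.28, 3.03, 0, 0, 0, 0, 1],
])

```text
time_s: 8.5
tool_pos: [0.5569, 0.1191, 0.0872]
tool_rot: [3.139, 0.0, 1.571]
contact_force: [-2.0, -1.8, -1.9]
width: 0.221
```

carry_out([
  [0, 0, 0, 0, 0, 0, 1],
])

```text
time_s: 8.6
tool_pos: [0.5574, 0.1193, 0.0871]
tool_rot: [3.139, -0.0, 1.571]
contact_force: [-0.2, -0.8, -1.2]
width: 0.22
```

```bash
python3 -c "
from h import *
c=read_camera('wrist');np.savez('w9.npz',**c);save('w9c.png',c,(220,170,380,330),3.7)
rel([.557-.0004,.1205-.0013,.0873])
"
```

```text
t 8.65 pos [0.5573 0.1193 0.0872] rot [ 3.1389e+00 -2.0000e-04  1.5714e+00] F [ 0.17  0.27 -0.04] M [-0.01  0.03 -0.02] w 0.219
shift cm [-0.01 -0.07 -0.02] turn [ 0.15 -0.01  0.03]
```

View pics/w9c.png

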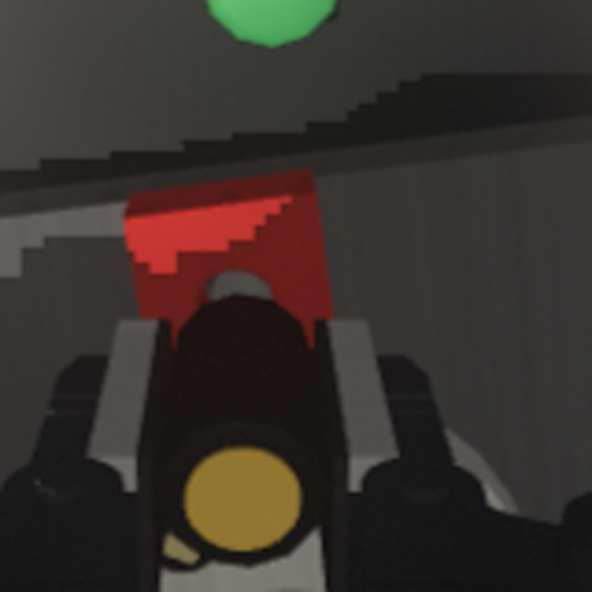

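carry_out([
  [0, -0.06, 0, 0, 0, 0, 1],
  [0, -0.06, 0.2, 0, 0, 0, 1],
  [0, -0.06, 0.4, 0, 0, 0, 1],
  [0, -0.06, 0.5, 0, 0, 0, 1],
  [0, -0.06, 0.6, 0, 0, 0, 1],
  [0, -0.06, 0.6, 0, 0, 0, 1],
])

```text
time_s: 9.25
tool_pos: [0.5566, 0.1193, 0.081]
tool_rot: [3.139, -0.0, 1.571]
contact_force: [0.3, 0.2, -1.0]
width: 0.22
```

carry_out([
  [0, 0, 0.1, 0, 0, 0, 1],
  [0, 0, 0.2, 0, 0, 0, 1],
  [0, 0, 0.2, 0, 0, 0, 1],
])

```text
time_s: 9.55
tool_pos: [0.5565, 0.1193, 0.0788]
tool_rot: [3.139, -0.0, 1.571]
contact_force: [0.1, 0.5, -0.6]
width: 0.221
```

carry_out([
  [0, 0, 0.1, 0, 0, 0, 1],
  [0, 0, 0.2, 0, 0, 0, 1],
  [0, 0, 0.3, 0, 0, 0, 1],
  [0, 0, 0.4, 0, 0, 0, 1],
  [0, 0, 0.4, 0, 0, 0, 1],
])

```text
time_s: 10.05
tool_pos: [0.5565, 0.1192, 0.0746]
tool_rot: [3.14, -0.0, 1.571]
contact_force: [0.6, -0.3, -1.5]
width: 0.216
```

carry_out([
  [0, 0, 0.1, 0, 0, 0, 1],
  [0, 0, 0.2, 0, 0, 0, 1],
  [0, 0, 0.3, 0, 0, 0, 1],
  [0, 0, 0.35, 0, 0, 0, 1],
  [0, 0, 0.35, 0, 0, 0, 1],
])

```text
time_s: 10.55
tool_pos: [0.5564, 0.1192, 0.071]
tool_rot: [3.14, -0.0, 1.571]
contact_force: [0.0, -0.2, -1.5]
width: 0.223
```

carry_out([
  [0, 0, 0.05, 0, 0, 0, 1],
  [0, 0, 0.1, 0, 0, 0, 1],
  [0, 0, 0.12, 0, 0, 0, 1],
])

```text
time_s: 10.85
tool_pos: [0.5564, 0.1192, 0.0697]
tool_rot: [3.14, -0.0, 1.571]
contact_force: [-0.9, -1.1, -0.4]
width: 0.222
```

```bash
python3 -c "
from h import *
rel([.5564,.1192,.0697])
c=read_camera('wrist');np.savez('w10.npz',**c);save('w10c.png',c,(220,170,380,330),3.7)
"
```

```text
t 10.85 pos [0.5564 0.1192 0.0697] rot [ 3.1398 -0.      1.5713] F [-0.88 -1.12 -0.45] M [ 0.02  0.04 -0.03] w 0.222
shift cm [-0. -0.  0.] turn [ 0.1  -0.    0.03]
```

View pics/w10c.png

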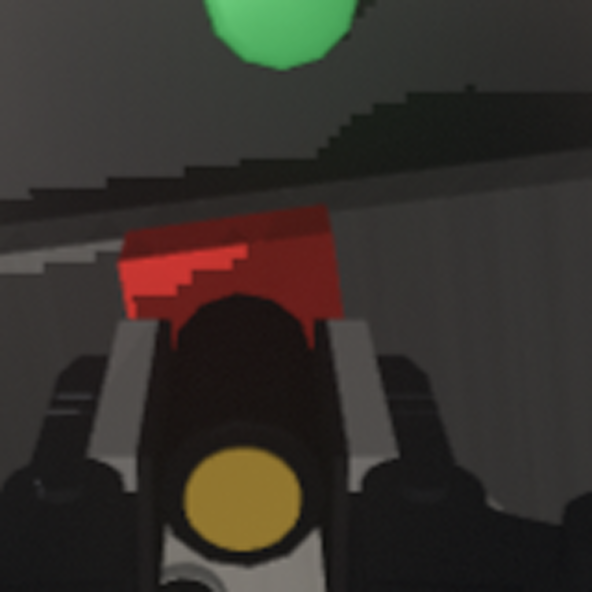

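carry_out([
  [0, 0, 0.05, 0, 0, 0, 1],
  [0, 0, 0.05, 0, 0, 0, 1],
])

```text
time_s: 11.1
tool_pos: [0.5565, 0.1193, 0.0696]
tool_rot: [3.139, -0.0, 1.571]
contact_force: [-2.2, 0.3, 2.9]
width: 0.221
```

carry_out([
  [0, 0, 0.05, 0, 0, 0, 1],
  [0, 0, 0.05, 0, 0, 0, 1],
])

```text
time_s: 11.3
tool_pos: [0.5567, 0.1193, 0.0696]
tool_rot: [3.139, -0.0, 1.571]
contact_force: [-1.7, -0.6, 5.6]
width: 0.226
```

The shoulder is in contact at the predicted home height (about 5 N). I'll release the pin.

carry_out([
  [0, 0, 0, 0, 0, 0, 0.45],
  [0, 0, 0, 0, 0, 0, 0.3],
  [0, 0, 0, 0, 0, 0, 0.1],
  [0, 0, 0, 0, 0, 0, 0.0],
  [0, 0, 0, 0, 0, 0, 0.0],
  [0, 0, -1, 0, 0, 0, 0.0],
  [0, 0, -3, 0, 0, 0, 0.0],
  [0, 0, -5, 0, 0, 0, 0.0],
])

```text
time_s: 12.1
tool_pos: [0.5564, 0.1192, 0.1207]
tool_rot: [3.139, -0.0, 1.571]
contact_force: [0.4, 0.3, 0.5]
width: 0.5
```

```bash
python3 -c "
from h import *
rel([.5564,.1192,.0697])
c=read_camera('wrist');np.savez('w11.npz',**c);save('w11.png',c)
"
```

```text
t 12.1 pos [0.5564 0.1192 0.1207] rot [ 3.1390e+00 -3.0000e-04  1.5713e+00] F [0.44 0.31 0.54] M [ 0.04 -0.02  0.07] w 0.5
shift cm [-0.01 -0.01  5.1 ] turn [ 0.15 -0.01  0.03]
```

View pics/w11.png

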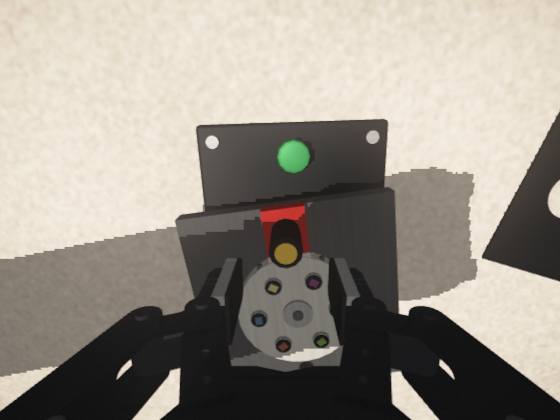

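The pin (cap at (286,254)) is standing in the red lug, with the green post just outboard. I'll retreat upward and check heights with the depth map.

carry_out([
  [-1, -1, -3, 0, 0, 0, 0.0],
  [-5, -3, -6, 0, 0, 0, 0.0],
  [-9, -6, -8, 0, 0, 0, 0.0],
  [-13, -8, -9, 0, 0, 0, 0.0],
  [-17, -10, -9, 0, 0, 0, 0.0],
  [-20, -12, -9, 0, 0, 0, 0.0],
  [-22, -14, -9, 0, 0, 0, 0.0],
  [-22, -14, -9, 0, 0, 0, 0.0],
])

```text
time_s: 12.95
tool_pos: [0.4155, -0.1025, 0.2144]
tool_rot: [3.133, -0.0, 1.568]
contact_force: [0.1, -0.0, -0.0]
width: 0.501
```

```bash
python3 -c "
from h import *
for n in ['scene','top']:
  c=read_camera(n);np.savez(n+'12.npz',**c);save(n+'12.png',c)
  save(n+'12c.png',c,(195,175,345,275) if n=='top' else (220,150,380,260),5)
  P=cloud(c);m=(np.hypot(P[...,0]-.5565,P[...,1]-.1195)<.02)&(P[...,2]>.08)
  print(n,m.sum(),P[m].mean(0),np.percentile(P[m][:,2],[50,90,97]))
  q=(np.hypot(P[...,0]-.563,P[...,1]-.055)<.03)&(P[...,2]>.055); print('disc z',np.median(P[q][:,2]))
"
```

```text
scene 93 [0.5616354  0.11749332 0.09291783] [0.09472275 0.09888835 0.10043384]
disc z 0.06273328076066961
top 88 [0.55442733 0.11732483 0.09708945] [0.09803509 0.10018765 0.10064162]
disc z 0.06302445869933047
```

View pics/top12c.png

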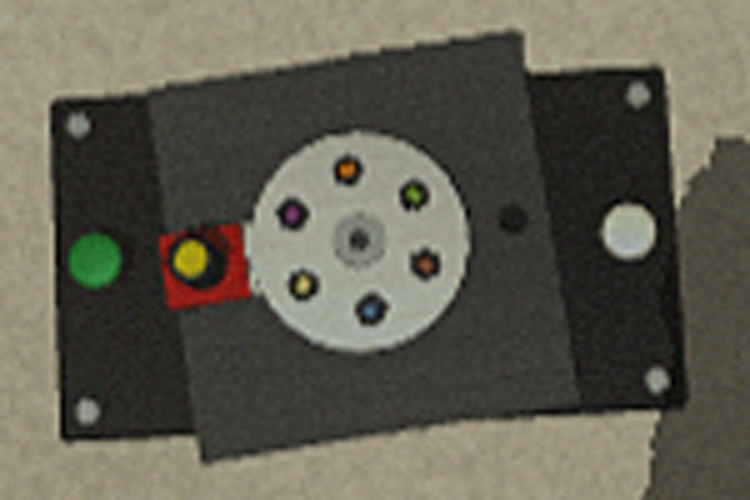

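View pics/scene12c.png

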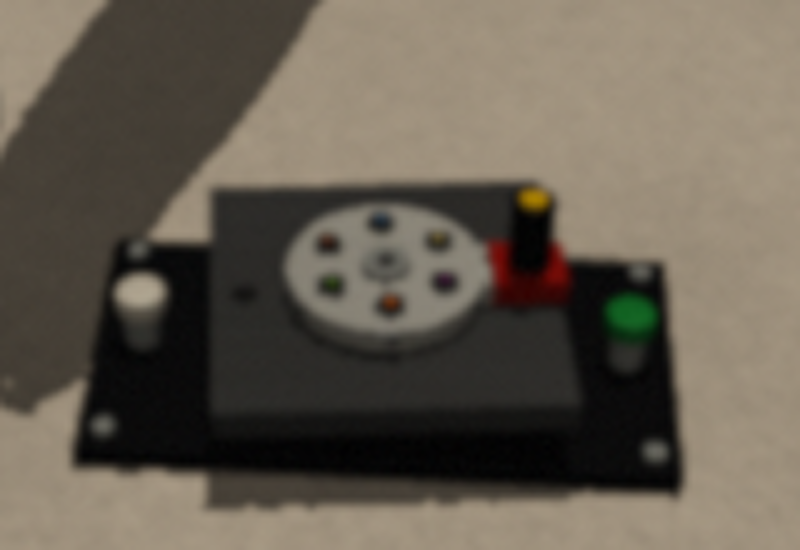

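```bash
python3 -c "
from h import *
for n in ['scene','top']:
  zs=[]
  for f in ([dict(np.load(n+'12.npz'))]+[read_camera(n) for _ in range(3)]):
    c=f;P=cloud(c);hsv=cv2.cvtColor(c['pixels'],cv2.COLOR_RGB2HSV)
    m=(hsv[...,0]>18)&(hsv[...,0]<35)&(hsv[...,1]>150)&(hsv[...,2]>90)&(np.hypot(P[...,0]-.5565,P[...,1]-.1195)<.03)
    m2=cv2.erode(m.astype(np.uint8),np.ones((3,3)))>0
    zs.append((m.sum(),m2.sum(),np.median(P[m][:,2]),np.median(P[m2][:,2]) if m2.any() else None))
  print(n,zs)
c=dict(np.load('top0.npz'));P=cloud(c);print('parked cap z (true .070)',np.median(P[226:233,407:412,2]))
"
```

```text
scene [(np.int64(20), np.int64(4), np.float64(0.09850085556329191), np.float64(0.09848610275163772)), (np.int64(20), np.int64(4), np.float64(0.0983980894118208), np.float64(0.09864077925559747)), (np.int64(20), np.int64(4), np.float64(0.0988602967848867), np.float64(0.09958502555082765)), (np.int64(20), np.int64(4), np.float64(0.09882950753560875), np.float64(0.09868928321034717))]
top [(np.int64(36), np.int64(14), np.float64(0.09861019087208815), np.float64(0.09907373100060252)), (np.int64(36), np.int64(13), np.float64(0.09890226142651215), np.float64(0.09891053603385622)), (np.int64(36), np.int64(14), np.float64(0.09841094950835047), np.float64(0.09888742288969243)), (np.int64(37), np.int64(14), np.float64(0.09890163303453214), np.float64(0.09905526683013965))]
parked cap z (true .070) 0.0711176558920524
```

View pics/top12.png

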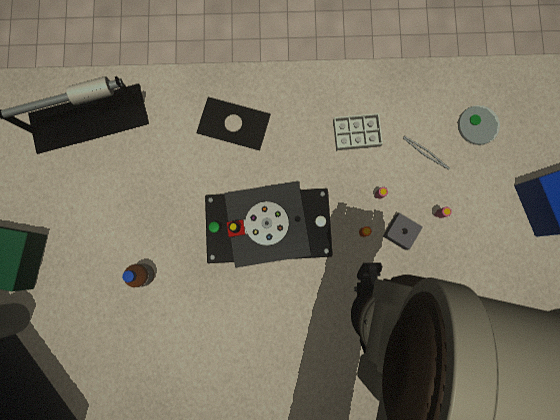

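The cap top reads 98.8 mm, and the same camera read the parked cap about 1 mm high. That gives 98 mm, so the pin is fully home. The bottle and stub box haven't moved.

```bash
python3 -c "
from h import *
s=manip.get_state();print(s['time_s'],abs(s['dq']).max(),s['contact_force'])
print(close_job())"
```

```text
13.35 0.0022007160682842165 [-0.36684171 -0.23999903  0.34936078]
the job is handed in; nothing more can be done
None
```

The red lug is locked at the green post with the black-headed pin, fully home, and I handed the job in at 13.35 s. No verdict was reported.

**What I did:** I lifted the pin from the grey block and lowered it into the hole in the red lug. I then used the pin to swing the turret about 52° clockwise, the shorter way. It went down into the index-plate hole beside the green post, which I had seen in the camera images beforehand, until the shoulder touched the lug. I let go there and backed the arm away.

**Last checks:**
- **Height:** the pin cap measured 98.4–99.6 mm up, against 98 mm when home. The top camera also read the parked cap about 1 mm high. A pin sitting on the plate would read about 110 mm.
- **Forces:** readings between moves never passed 7 N, and the pin met about 6 N when it seated.
- **Position:** the pin stands in the lug next to the green post, and the arm was at rest touching nothing.
- **Bystanders:** the amber bottle and stub box are where they started. The glass jar was hidden by the arm in the last picture, so I did not check it again, but the tool kept well above it.
- **Disagreements:** the top and wrist cameras differed by 2–3 mm, about the stated calibration error. I used positions measured relative to the pin in the wrist view.

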